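Pack hat-shaped flanges hub-up, hub-down, hub-up and close the tray

ROBOT

A 6-joint arm with a two-finger parallel gripper is mounted at the origin on the work surface; the furniture and walls round the work are solid. World frame = base frame: x ahead of the robot, y to its left, z up, the work surface at z = 0. Lengths are in m, angles in rad, forces in N, time in s.
With the tool pointing down it reaches from about 0.4 to 0.825 m from the base axis. Payload 7 kg.
Tool frame: the origin (TCP) lies on the centre line of the jaws, within the pads' length; the fingertips stand 19 mm ahead of it and the grasp point (between the pads) is the TCP; z points along the fingers, y is the line along which they close (so a half turn about z gives the same grasp; the last joint's range is limited). The gripper opens to 88 mm and grips with 3 to 60 N. Pads are 19 mm wide; open, the fingers measure 130 mm over their backs; the gripper's body (78 mm by 193 mm) begins 47 mm behind the grasp point.
Start: joints at [-0.877, 0.359, 0.012, 0, -1.224, -0.288], TCP at [0.266, -0.62, 0.246] pointing down, gripper open.
Joint ranges: [-3.07, 3.07], [-1.43, 2.12], [-1.02, 1.25], [-3.03, 1.67], [-3.05, -0], [-3.03, 3.03]. Speed limits (rad/s): [2.39, 2.39, 3.01, 3.14, 3.14, 3.14].

INTERFACE

Orientations are given as a unit quaternion [w, x, y, z].
In Python, from rig import arm, fingers, get_image gives the robot as it stands. Calls block until the motion is done:
- arm.goto(position, orientation): joint-space move of the TCP to a pose.
- arm.line_to(position, velocity=0.15, orientation=None, threshold=None): straight line of the TCP; orientation=None keeps the orientation; velocity is the mean speed in m/s. With threshold (N) it stops when the force on the tool has changed by that much, and returns True; else False.
- arm.goto_joints(angles): joint-space move.
- fingers.move_gripper(opening): opening from 0.0 (shut) to 1.0 (fully open); the grip force is fixed at half the most; returns when the fingers have stopped.
- arm.dwell(seconds).
- arm.solve_ik(position, orientation): joint angles nearest the present ones, or None.
- get_image(name): name is "side" or "top" or "wrist"; returns a dict with "img" (420x560x3 uint8, red, green, blue), "K" (3x3 intrinsics, pixels), "R" (3x3) and "t" (3): a world point X has camera coordinates R X + t; the wrist camera has in their place "T_tool_cam" (4x4, takes a point from camera to tool coordinates, whose origin is the TCP and whose axes are the flange's). Camera axes: x right, y down, z forward; pixel columns grow to the right and rows downward; lengths in m; the calibration is good to about 2 mm. A picture is of the moment at which its call begins: read the wrist's pose just before it. There is no depth.
A pose or a line that the arm cannot do raises arm.MotionError and nothing moves.
- arm.finish_job(): hands the job in; it is judged then, once.
Readings, each from a call of its own:
- arm.get_t(): time.
- arm.get_q(): joint angles.
- arm.get_qd(): joint speeds.
- arm.get_joint_efforts(): joint torques, N m.
- arm.get_ee_pos(): TCP position.
- arm.get_ee_rot(): TCP orientation.
- arm.get_wrist_force(): force on the tool from outside, world axes, zero at the start.
- arm.get_ft_torque(): the same for the moment, N m.
- arm.get_grip_width(): opening from 0.0 (shut) to 1.0 (fully open).
- arm.get_finger_force(): force on a finger pad.
Only numpy, scipy, OpenCV 4.12 (cv2) and the standard library are available. Lean on these libraries where they do the work, as an engineer would, in place of code of your own. Each camera call takes 0.05 s, during which the arm holds its last target. There are 200 camera calls.

TASK

Pack the two loose flanges into the blue tray with the one already in it, alternately hub up, hub down, hub up, so that the hub-down one nests between the other two with its brim over theirs and all three stand flat on the tray floor. Then slide the orange stop up against them so that the row is snug between stop and end wall. Do not disturb the bottle and the tape roll.

Things in the scene. Friction and masses are not known exactly. Their poses are not given: they have to be found in the camera images.
- tray: Blue tray fixed to the bench, 256 x 110 mm. Origin under its centre, x along the row towards the end wall, z up. Floor 8 mm above the origin; end wall's inner face at x = +115, 30 mm high. Side rails 8 mm high above the floor (20 mm in the last 16 mm by the wall), 5 mm thick, bound a 72 mm wide channel centred on y = 0. Tightly packed, the flanges stand at x = +82, +32, -18 mm.
- flange_a_mid (a point): Aluminium hat-shaped flange, brim 66 mm across and 9 mm thick, hub 34 mm across, 40 mm high in all. It already stands in the tray, hub up, near the end wall. Point: its centre, 20 mm above its underside; z up.
- flange_up_mid (a point): Aluminium hat-shaped flange, brim 66 mm across and 9 mm thick, hub 34 mm across, 40 mm high in all. It stands loose on the bench with the hub up (brim at the bottom, 0 to 9 mm; hub from 9 to 40 mm); 170 g or so. Point: its centre, 20 mm above its underside; z up.
- flange_down_mid (a point): Aluminium hat-shaped flange, brim 66 mm across and 9 mm thick, hub 34 mm across, 40 mm high in all. It stands loose on the bench with the hub down (hub at the bottom, 0 to 31 mm; brim at the top, 31 to 40 mm); 170 g or so. Point: its centre, 20 mm above its underside; z up. Its brim blocks lowering a hub-up flange close beside it.
- stop (a joint): Travel (m) of the orange end stop along the tray's +x, towards the end wall: 0 fully back, 0.060 the mechanical limit. Its face to the flanges is at tray x = -96 mm + travel; it meets a tightly packed row at 0.045. It slides with about 1.5 N friction and stays where it is left.
- stop_tab (a point): Point on the upright grip tab of the orange stop, 45 mm above the tray floor. The tab is 14 mm thick along the row, 26 mm wide across it, upright from 15 to 60 mm above the floor. Below it is a foot 66 mm wide across the row, 20 mm high.
- yellow_case: Yellow hard case standing open on the left of the work, fixed; about 340 x 280 mm, its raised lid reaches 0.36 m above the bench, so carry the hand over it at 0.40 m or round it. Origin under its centre.
- blue_supply: Blue box on the right of the work, fixed, 0.29 m high, about 200 mm square. Origin under its centre.
- flux_bottle: Small amber bottle with white nozzle, 34 mm in diameter, 94 mm high; bystander. Origin under its centre.
- tape_amber: Roll of amber tape lying flat, 61 mm in diameter, 20 mm high; bystander. Origin under its centre.
Mind the look-alikes: they are no part of the job. What is shaped like the part that bears flange_down_mid but green or purple is not meant.

How it is judged:
At the end, for the whole second after the job is handed in: All three flanges rest flat on the tray floor (height within 4 mm, tilt under 0.08 rad): hub up at the end wall, hub down in the middle, hub up last, each within 8 mm of its tight place along and across the tray; stop travel over 0.040 (tight: 0.045) (x of flange_a_mid in the frame of tray between 0.074 and 0.09 m and y of flange_a_mid in the frame of tray between -0.008 and 0.008 m and z of flange_a_mid in the frame of tray between 0.024 and 0.032 m and angle between each of flange_a_mid, flange_down_mid, flange_up_mid's own z axis and vertical below 0.08 rad and linear speed of each of flange_a, flange_down, flange_up below 0.02 m/s and x of flange_down_mid in the frame of tray between 0.024 and 0.04 m and y of flange_down_mid in the frame of tray between -0.008 and 0.008 m and z of flange_down_mid in the frame of tray between 0.024 and 0.032 m and x of flange_up_mid in the frame of tray between -0.026 and -0.01 m and y of flange_up_mid in the frame of tray between -0.008 and 0.008 m and z of flange_up_mid in the frame of tray between 0.024 and 0.032 m and value of joint stop above 0.04 m); the robot touches nothing.
It fails at once if the bottle or the tape roll is disturbed (moved more than 30 mm) (distance of any of flux_bottle, tape_amber from where it was at the start of the episode above 0.03 m).
It also fails if it takes over 72 s, if anything falls off the work surface, if the arm or the gripper's body presses on something with over 40 N, if the wrist force passes 120 N, or if a joint passes its speed limit or range.

## Working session

There is one attempt and no reset: what is moved stays moved. The work goes in short steps, each a Python script; the robot and the scene stay as the last script left them, time stands still between calls to the robot, and variables do not carry over. Pictures are saved under pics/ and viewed, at most 10 in all, crops included, and the job is handed in when it is done.

```bash
mkdir -p pics
python3 - <<'E'
from rig import arm,get_image
import cv2,pickle
d={n:get_image(n) for n in("top","side")}
pickle.dump(d,open("d.pkl","wb"))
for n in d: cv2.imwrite(f"pics/{n}0.png",d[n]["img"][:,:,::-1]); print(n,d[n]["K"],d[n]["R"],d[n]["t"])
print(arm.get_t(),arm.get_ee_rot())
E
```

```text
top [[411.89327398   0.         274.16821602]
 [  0.         411.89327398 204.86785595]
 [  0.           0.           1.        ]] [[ 0.01178163 -0.99986583  0.01138039]
 [-0.99542925 -0.01280653 -0.09463931]
 [ 0.09477236 -0.01021337 -0.99544658]] [-0.1212786   0.47256171  1.33192898]
side [[461.34566764   0.         281.88527991]
 [  0.         461.34566764 199.91225196]
 [  0.           0.           1.        ]] [[-0.42093696  0.9069117  -0.01797905]
 [ 0.58041504  0.25405803 -0.77367493]
 [-0.69708713 -0.33610368 -0.6333276 ]] [ 0.29148282 -0.19536811  1.50992855]
0.1 [-2.27758941e-04 -2.01457312e-01  9.79496996e-01  7.31546203e-04]
```

View pics/top0.png

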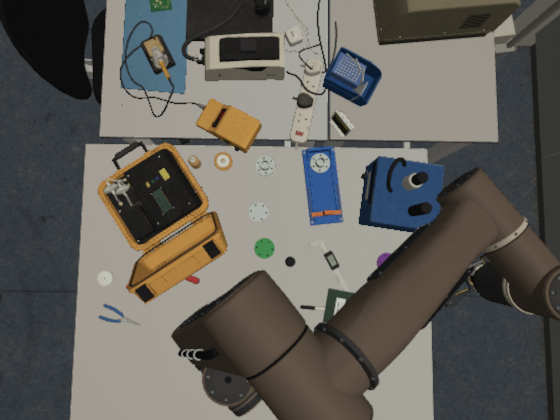

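View pics/side0.png

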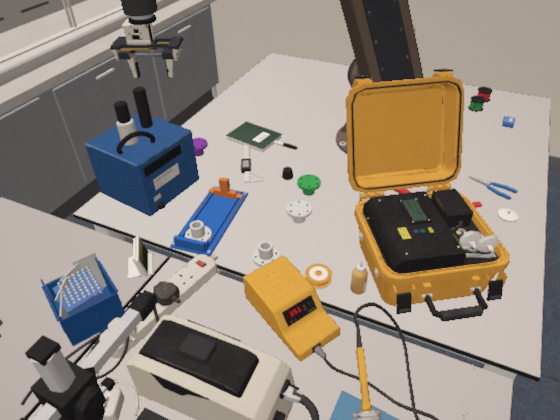

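The top view shows flange_up at about (265,166), flange_down (258,212), the tray about (322,186) with flange_a (319,161) and the stop (326,213). Tape is at (223,161) and the bottle at (194,161). In the side view flange_up is at (265,250) and flange_down at (299,210).

I'll compute estimates and take wrist views from above.

```bash
cat > h.py <<'E'
import numpy as np,cv2
from rig import arm,fingers,get_image
from scipy.spatial.transform import Rotation as Ro
def ray(im,px,z,R=None,t=None):
    R=im["R"] if R is None else R; t=im["t"] if t is None else t
    d=R.T@np.linalg.solve(im["K"],[px[0],px[1],1.]); c=-R.T@t
    return c+d*(z-c[2])/d[2]
def quat(yaw):  # tool down, tool y axis along world direction yaw
    y=np.array([np.cos(yaw),np.sin(yaw),0]);z=np.array([0,0,-1.]);x=np.cross(y,z)
    q=Ro.from_matrix(np.c_[x,y,z]).as_quat(); return q[[3,0,1,2]]
def toolR():
    q=np.array(arm.get_ee_rot()); return Ro.from_quat(q[[1,2,3,0]]).as_matrix()
def wrist(name=None):
    p,Rt=np.array(arm.get_ee_pos()),toolR(); im=get_image("wrist"); T=np.array(im["T_tool_cam"])
    Rwc=Rt@T[:3,:3]; c=p+Rt@T[:3,3]; im["R"]=Rwc.T; im["t"]=-Rwc.T@c
    if name: cv2.imwrite(f"pics/{name}.png",im["img"][:,:,::-1])
    return im
E
python3 - <<'E'
import pickle
from h import *
d=pickle.load(open("d.pkl","rb"));T=d["top"]
for n,p,z in[("up",(265,166),.02),("down",(258,212),.04),("a",(319,161),.03),("stop",(326,213),.02),("tape",(223,161),.02),("bottle",(194,161),.05),("supL",(362,185),.29)]:
    print(n,ray(T,p,z).round(3))
hsv=cv2.cvtColor(T["img"],cv2.COLOR_RGB2HSV)
m=cv2.inRange(hsv,(100,150,40),(125,255,255)); m[:,:295]=0;m[:,348:]=0;m[:140]=0;m[230:]=0
c=max(cv2.findContours(m,0,2)[0],key=cv2.contourArea)
b=cv2.boxPoints(cv2.minAreaRect(c));print(b);print(np.array([ray(T,q,.012) for q in b]).round(3))
w=get_image("wrist");print(np.array(w["T_tool_cam"]).round(3),w["K"][0,0])
E
```

```text
up [ 0.604 -0.083  0.02 ]
down [ 0.449 -0.063  0.04 ]
a [ 0.621 -0.262  0.03 ]
stop [ 0.45  -0.287  0.02 ]
tape [0.619 0.056 0.02 ]
bottle [0.611 0.147 0.05 ]
supL [ 0.505 -0.345  0.29 ]
[[301.82935 148.5495 ]
 [332.52216 144.93857]
 [340.00336 208.52899]
 [309.31055 212.13992]]
[[ 0.667 -0.206  0.012]
 [ 0.68  -0.31   0.012]
 [ 0.466 -0.334  0.012]
 [ 0.452 -0.232  0.012]]
[[-0.    -0.951 -0.31   0.085]
 [ 1.    -0.     0.001  0.   ]
 [-0.001 -0.31   0.951 -0.14 ]
 [ 0.     0.     0.     1.   ]] 324.0659851591173
```

Run:
```python
import pickle
from h import *
d=pickle.load(open("d.pkl","rb"))
a=cv2.resize(d["top"]["img"][140:240,290:450],None,fx=5,fy=3*5/3)[:, :, ::-1]
b=cv2.resize(d["side"]["img"][80:280,80:340],None,fx=3,fy=3)[:,:,::-1]
cv2.imwrite("pics/ct.png",a);cv2.imwrite("pics/cs.png",b)
```

```text
(no output)
```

View pics/ct.png

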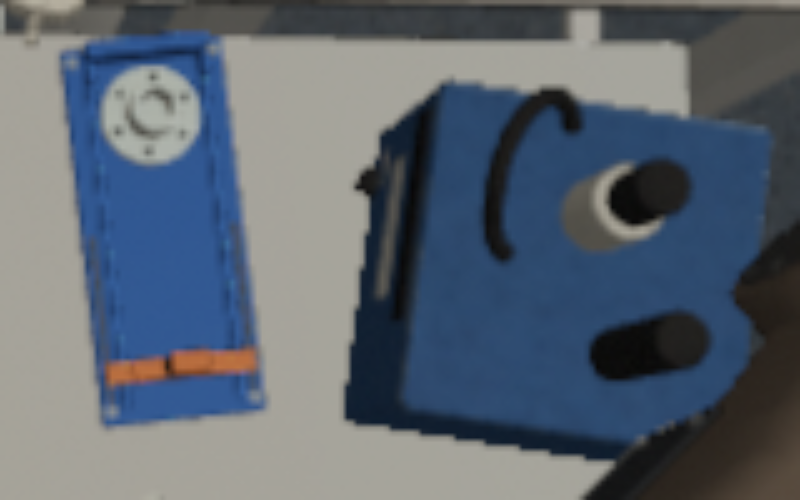

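View pics/cs.png

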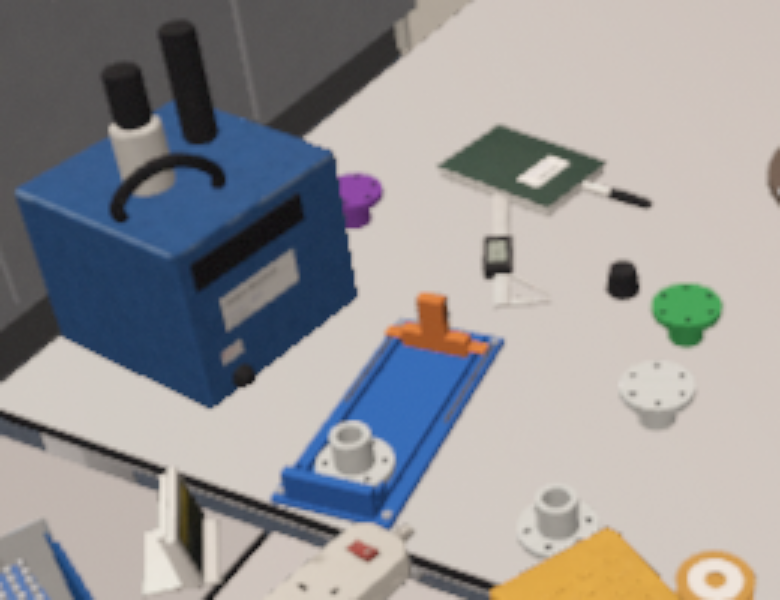

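Run:
```python
import pickle
from h import *
T=pickle.load(open("d.pkl","rb"))["top"]
P=np.array([ray(T,(x/5+290,y/5+140),.008) for x,y in[(70,62),(213,48),(112,412),(255,396)]])
c=P.mean(0);v=(P[0]+P[1]-P[2]-P[3]);yaw=np.arctan2(v[1],v[0]);print(P.round(3),c,yaw,
 [ray(T,(366,166),0).round(3),ray(T,(359,224),0).round(3)])
q=quat(yaw+np.pi/2);q2=quat(yaw-np.pi/2)
tgt=[c[0]-.03,c[1],.33]
for k in(q,q2): print(arm.solve_ik(tgt,k))
arm.line_to([.266,-.62,.42],velocity=.4)
s=[arm.solve_ik(tgt,k) for k in(q,q2)]
s=[x for x in s if x is not None];b=min(s,key=lambda x:abs(np.array(x)-arm.get_q()).max())
arm.goto_joints(b)
im=wrist("tray");pickle.dump(im,open("w1.pkl","wb"));print(arm.get_t(),arm.get_ee_pos(),arm.get_q())
```

```text
[[ 0.654 -0.214  0.008]
 [ 0.665 -0.311  0.008]
 [ 0.419 -0.243  0.008]
 [ 0.43  -0.338  0.008]] [ 0.54222544 -0.27647596  0.008     ] 0.11971178586923954 [array([ 0.612, -0.425,  0.   ]), array([ 0.416, -0.4  ,  0.   ])]
[-0.15915905  0.16302751 -0.06186169  0.         -1.34590712 -1.29192549]
[-0.15915905  0.16302751 -0.06186169  0.         -1.34590712  1.84966716]
2.375 [ 0.51202129 -0.2773033   0.33003009] [-1.60571178e-01  1.63349119e-01 -6.14903511e-02  2.08818035e-04
 -1.34596780e+00 -1.29142319e+00]
```

View pics/tray.png

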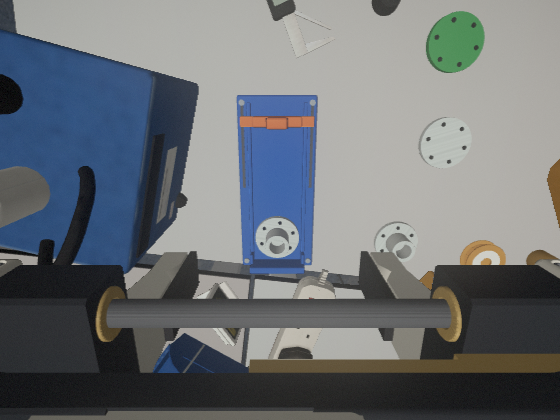

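The wrist view shows the tray corner screws near (242,102), (312,102), (247,262) and (308,262), flange_a's brim at (277,237), flange_down at (446,142) and flange_up's brim at (397,242) with the tab at (277,124).

```bash
cat >> h.py <<'E'
def blobs(im,mask,lo,hi):
    out=[]
    for c in cv2.findContours(mask,0,1)[0]:
        A=cv2.contourArea(c)
        if lo<=A<=hi and len(c)>=5: out.append((cv2.fitEllipse(cv2.convexHull(c)) if len(cv2.convexHull(c))>=5 else cv2.minAreaRect(c),A))
    return out
E
python3 - <<'E'
import pickle
from h import *
im=pickle.load(open("w1.pkl","rb"));I=im["img"].astype(int)
for p in[(446,130),(446,150),(397,232),(385,245),(420,100),(360,200),(470,180),(277,225)]: print(p,I[p[1],p[0]],end=' ')
print()
m=((I[...,0]-I[...,2]<1)&(I.min(2)>110)).astype(np.uint8)*255
m=cv2.morphologyEx(m,cv2.MORPH_CLOSE,np.ones((5,5)));m[265:]=0;m[:,:220]=0
for e,A in blobs(im,m,150,6000):print(np.round(e[0],1),np.round(e[1],1),A,[ray(im,e[0],z).round(4)[:2] for z in(.009,.017,.04)])
b=((I[...,2]-I[...,0]>60)).astype(np.uint8)*255;b[:,:225]=0;b[:,325:]=0;b[:85]=0;b[280:]=0
nb=cv2.bitwise_not(b);scr=[]
for e,A in blobs(im,nb,3,60):
    print("scr?",np.round(e[0],1),A,ray(im,e[0],.008).round(4)[:2])
E
```

```text
(446, 130) [188 194 188] (446, 150) [182 188 182] (397, 232) [187 191 186] (385, 245) [177 181 176] (420, 100) [179 177 173] (360, 200) [181 180 176] (470, 180) [178 176 172] (277, 225) [183 189 184] 
[390.5 236.9] [22.6 37.9] 366.0 [array([ 0.6005, -0.0917]), array([ 0.5975, -0.0951]), array([ 0.5889, -0.1048])]
[276.6 236.9] [41.3 43.9] 1376.0 [array([ 0.6214, -0.2659]), array([ 0.618 , -0.2663]), array([ 0.6084, -0.2673])]
[444.5 142.3] [45.5 54.2] 1777.5 [array([ 0.4508, -0.0488]), array([ 0.4504, -0.0529]), array([ 0.4492, -0.0648])]
```

Run:
```python
import pickle
from h import *
im=pickle.load(open("w1.pkl","rb"));I=im["img"].astype(int)
b=(I[...,2]-I[...,0]>40)
L=[];R=[]
for r in range(135,205,5):
    xs=np.where(b[r,225:330])[0]+225; L.append(ray(im,(xs.min()-.5,r),.008));R.append(ray(im,(xs.max()+.5,r),.008))
L,R=np.array(L),np.array(R)
for E in(L,R): k=np.polyfit(E[:,0],E[:,1],1);print(k,np.arctan(k[0]),np.polyval(k,.542),abs(np.polyval(k,E[:,0])-E[:,1]).max())
for c in(276,277,278):
    rs=np.where(b[85:118,c])[0]+85; print("near edge",ray(im,(c,rs.min()-.5),.008))
o=(I[...,0]-I[...,2]>80);ys,xs=np.where(o[85:140,225:330]);print(xs.min()+225,xs.max()+225,ys.min()+85,ys.max()+85)
tl=np.where(o[85:140,276])[0]+85;print(tl)
m=((I[...,1]-I[...,0]>1)&(I.min(2)>110)).astype(np.uint8)*255;m[265:]=0;m[:,:220]=0
m=cv2.morphologyEx(m,cv2.MORPH_CLOSE,np.ones((7,7)))
for e,A in blobs(im,m,150,6000):print(np.round(e[0],1),np.round(e[1],1),A,[ray(im,e[0],z).round(4)[:2] for z in(.009,.017,.04)])
```

```text
[ 0.11683971 -0.39360543] 0.11631234789783597 -0.3302783055982468 0.0007601647811359968
[ 0.12032922 -0.28570247] 0.11975345779444084 -0.22048403788670579 0.0006497547338165377
near edge [ 0.4160294  -0.29100574  0.008     ]
near edge [ 0.41586941 -0.28966994  0.008     ]
near edge [ 0.41570943 -0.28833414  0.008     ]
240 313 117 128
[118 119 120 121 122 123 124 125 126 127 128]
[396.  242.4] [40.6 43.7] 1160.0 [array([ 0.6085, -0.0812]), array([ 0.6053, -0.0848]), array([ 0.5963, -0.095 ])]
[276.6 236.9] [41.3 43.9] 1374.5 [array([ 0.6214, -0.2659]), array([ 0.618 , -0.2663]), array([ 0.6084, -0.2673])]
[444.9 142.1] [47.8 55.3] 1997.5 [array([ 0.4505, -0.0483]), array([ 0.4501, -0.0524]), array([ 0.4489, -0.0643])]
[241.1 180.5] [ 29.9 168.4] 176.5 [array([ 0.5392, -0.3277]), array([ 0.5373, -0.327 ]), array([ 0.5317, -0.325 ])]
```

```bash
cat >> h.py <<'E'
O=np.array([.543,-.2756]);YAW=.118;Q=quat(YAW+np.pi/2)
u=np.array([np.cos(YAW),np.sin(YAW)]);v=np.array([-u[1],u[0]])
def W(x,y,z): return [*(O+x*u+y*v),z]
def inT(P): d=np.array(P)[:2]-O; return np.array([d@u,d@v])
E
python3 - <<'E'
import pickle
from h import *
im=pickle.load(open("w1.pkl","rb"))
print("face",[inT(ray(im,(300,r),.028)) for r in(125,127)],"tab far edge",inT(ray(im,(277,128),.068)),"a",inT(ray(im,(276.6,236.9),.017)))
D=[.449,-.0645];fingers.move_gripper(1.0)
arm.goto([*D,.14],Q);arm.line_to([*D,.036],velocity=.12)
fingers.move_gripper(0.0);print("w",arm.get_grip_width()*88,arm.get_ee_pos())
arm.line_to([*D,.14],velocity=.2);print("w",arm.get_grip_width()*88)
arm.goto(W(.020,0,.14),Q);arm.line_to(W(.020,0,.052),velocity=.12)
f=arm.line_to(W(.020,0,.042),velocity=.03,threshold=6);print(f,arm.get_ee_pos(),arm.get_wrist_force(),arm.get_t())
E
```

```text
face [array([-0.08936177,  0.0314927 ]), array([-0.08679077,  0.03154901])] tab far edge [-0.08822206  0.00116465] a [0.07550875 0.00039606]
w 65.48133724653556 [ 0.44923009 -0.064446    0.03633579]
w 65.52574655141737
True [ 0.56355639 -0.27355075  0.04423651] [-1.02560452 -0.59947395  2.2053061 ] 8.0667
```

Run:
```python
import pickle
from h import *
fingers.move_gripper(1.0);arm.line_to(W(.020,0,.14),velocity=.2)
U=[.607,-.082]
arm.goto([*U[:1],U[1],.20],Q)
im=wrist("up");print(arm.get_t())
I=im["img"].astype(int)
m=((I[...,1]-I[...,0]>1)&(I.min(2)>110)).astype(np.uint8)*255
m=cv2.morphologyEx(m,cv2.MORPH_CLOSE,np.ones((7,7)))
for e,A in blobs(im,m,800,20000):print(np.round(e[0],1),np.round(e[1],1),A,[ray(im,e[0],z).round(4)[:2] for z in(.009,.04,.048)])
```

```text
10.2167
[277.3 190.1] [60.6 62.2] 2892.5 [array([ 0.6075, -0.0821]), array([ 0.5995, -0.083 ]), array([ 0.5975, -0.0832])]
[ 72.8 145. ] [ 78.7 159.2] 7645.0 [array([ 0.5853, -0.2921]), array([ 0.5794, -0.2733]), array([ 0.5779, -0.2684])]
```

View pics/up.png

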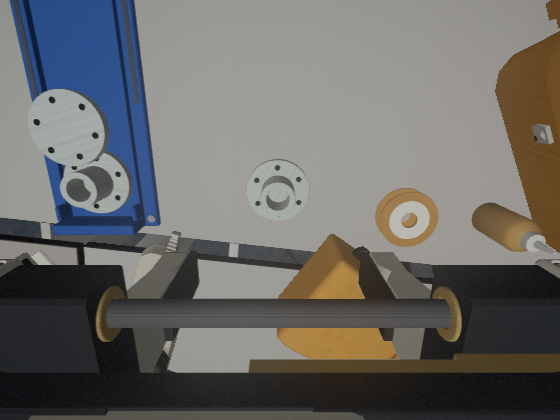

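flange_down is nested by flange_a at about (68,127). flange_up is at (277,190), and the orange instrument is near its far side, so I'll turn the gripper about 15° for this grasp.

Run:
```python
from h import *
U=[.6075,-.0821];Q1=quat(YAW+np.pi/2+.27)
arm.goto([*U,.13],Q1)
f=arm.line_to([*U,.031],velocity=.1,threshold=10);print(f,arm.get_ee_pos())
if not f:
    fingers.move_gripper(0.0);print("w",arm.get_grip_width()*88)
    arm.line_to([*U,.16],velocity=.2);print("w",arm.get_grip_width()*88)
    X=-.050
    arm.goto(W(X,0,.16),Q);arm.line_to(W(X,0,.060),velocity=.12)
    f=arm.line_to(W(X,0,.036),velocity=.03,threshold=6);print(f,arm.get_ee_pos(),arm.get_wrist_force(),arm.get_t())
```

```text
False [ 0.60801675 -0.08203783  0.03169446]
w 33.515490668068935
w 33.87730286135304
True [ 0.49308325 -0.2814409   0.03881357] [0.3983525  0.04255012 4.40557605] 16.0
```

Run:
```python
import pickle
from h import *
fingers.move_gripper(0.7);arm.line_to(W(-.05,0,.16),velocity=.2)
arm.goto(W(-.06,0,.22),Q)
im=wrist("row");pickle.dump(im,open("w2.pkl","wb"))
I=im["img"].astype(int);o=(I[...,0]-I[...,2]>80).astype(np.uint8)*255
for e,A in blobs(im,o,150,20000):print(np.round(e[0]),A,inT(ray(im,e[0],.04)))
```

```text
[278. 163.] 323.5 [-0.0892871   0.00010347]
[309. 155.] 382.0 [-0.09650536  0.03098354]
[247. 155.] 388.5 [-0.09664316 -0.02978329]
```

View pics/row.png

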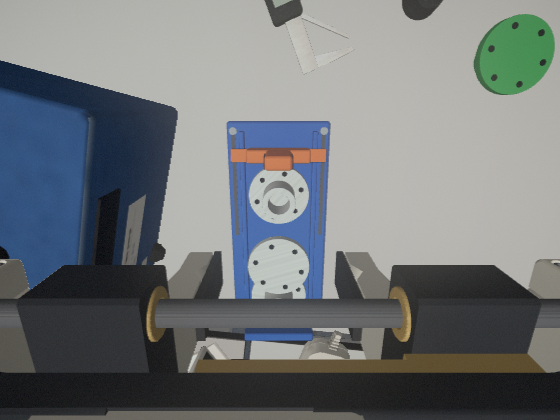

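The row picture shows flange_up flat at (278,195) between stop and flange_down, and the tab at (278,163). Next I grip the tab across the row and push until contact.

Run:
```python
import pickle
from h import *
im=pickle.load(open("w2.pkl","rb"))
xt=inT(ray(im,(278,163),.066));print("tab",xt,"foot",inT(ray(im,(309,155),.026)),inT(ray(im,(247,155),.026)))
x=xt[0]
arm.goto(W(x,0,.13),Q)
f=arm.line_to(W(x,0,.053),velocity=.12,threshold=10);print("down",f)
if not f:
    fingers.move_gripper(0.0);print("w",arm.get_grip_width()*88)
    f=arm.line_to(W(x+.06,0,.053),velocity=.03,threshold=10)
    print("push",f,inT(arm.get_ee_pos())[0]-x,arm.get_wrist_force(),arm.get_t())
```

```text
tab [-0.09358005  0.00035569] foot [-0.09483086  0.03227282] [-0.09486675 -0.03152941]
down False
w 25.979543277831954
push True 0.036368832374466455 [-2.55365361 -1.27443805  7.03080743] 21.025
```

Run:
```python
import pickle
from h import *
p=inT(arm.get_ee_pos())
f=arm.line_to(W(p[0]+.02,0,.053),velocity=.02,threshold=15)
print("push",f,inT(arm.get_ee_pos())[0]-p[0],arm.get_wrist_force())
fingers.move_gripper(0.7);x=inT(arm.get_ee_pos())[0]
arm.line_to(W(x,0,.14),velocity=.2);arm.goto(W(-.08,0,.24),Q)
im=wrist("end");s=get_image("side")["img"]
cv2.imwrite("pics/end2.png",np.hstack([im["img"][80:360,200:360],cv2.resize(s[150:290,150:310],None,fx=3,fy=3)[:280,:480] if 0 else cv2.resize(s[165:260,160:265],(310,280))])[:,:,::-1])
I=im["img"].astype(int);o=(I[...,0]-I[...,2]>80).astype(np.uint8)*255
for e,A in blobs(im,o,150,20000):print(np.round(e[0]),A,inT(ray(im,e[0],.026)),inT(ray(im,e[0],.066)))
print(arm.get_t())
```

```text
push True 6.888859869537411e-05 [-2.91773984 -0.319304    5.80241571]
[278. 214.] 248.5 [-4.38341035e-02 -8.93822478e-07] [-5.75522162e-02  4.45478866e-05]
[306. 202.] 291.0 [-0.05851273  0.03200206] [-0.07057462  0.02843653]
[250. 202.] 291.5 [-0.0585623  -0.03103444] [-0.07061859 -0.02748741]
23.4167
```

View pics/end2.png

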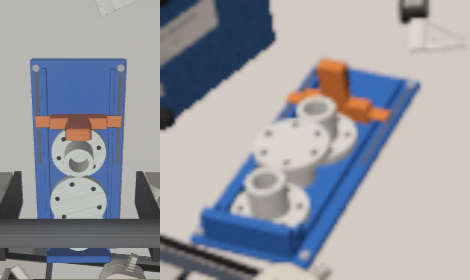

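The row stands flat and nested, with the stop against it. I'll measure it before handing in.

Run:
```python
import pickle
from h import *
arm.goto(W(-.03,0,.33),Q)
im=wrist("fin");I=im["img"].astype(int)
m=((I[...,1]-I[...,0]>1)&(I.min(2)>110)).astype(np.uint8)*255;m[265:]=0;m[:,:220]=0;m[:,330:]=0
cv2.imwrite("pics/fin2.png",cv2.resize(im["img"][80:280,220:330],None,fx=3,fy=3)[:,:,::-1])
o=(I[...,0]-I[...,2]>80);r=np.where(o[85:240,305])[0]+85;print("foot far edge",inT(ray(im,(305,r.max()+.5),.028)))
```

```text
foot far edge [-0.05215791  0.0374905 ]
```

View pics/fin2.png

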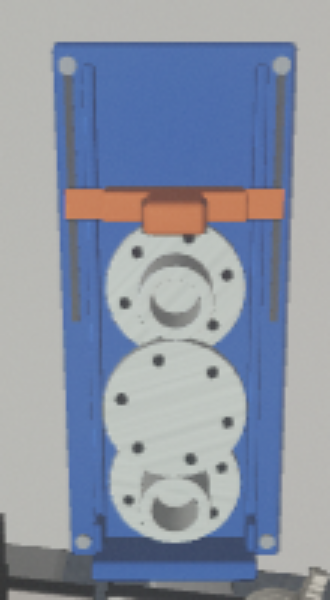

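The foot face is at x ≈ -52 mm (travel ≈ 0.044). flange_down's brim centre is at crop (176,409) and flange_up's brim spans crop columns 107–244.

Run:
```python
from h import *
im=wrist()
g=lambda x,y,z:inT(ray(im,(220+x/3,80+y/3),z))
d=g(176,409,.048);u1=(g(107,290,.017)+g(244,290,.017))/2;ur=g(176,298,.048);print(d,u1,ur,g(175,510,.048))
if abs(d[0]-.032)<.006 and abs(d[1])<.005: print(arm.finish_job(),arm.get_t())
```

```text
[0.03102791 0.00203836] [-0.01778065  0.00190194] [-0.02084453  0.00202   ] [0.08169244 0.00158222]
the job is handed in; nothing more can be done
the job is handed in; nothing more can be done
```

I packed the three flanges hub up, hub down, hub up, flat and nested, at about x = +82, +31 and -18 mm (tight: +82, +32, -18), with the stop at about 0.044 m travel, and handed the job in after about 25 s on the robot's clock (limit 72 s); no verdict came back.

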